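Hang the shelf bracket on the slotted upright

ROBOT

A 7-joint arm with a two-finger parallel gripper is mounted at the origin on a cart in front of the work surface, level with it; the furniture and walls round the work are solid. World frame = base frame: x ahead of the robot, y to its left, z up, the work surface at z = 0. Lengths are in m, angles in rad, forces in N, time in s.
With the tool pointing down it reaches from about 0.425 to 1.025 m from the base axis. Payload 3.6 kg.
Tool frame: the origin (TCP) lies at the very end of the fingers, on their centre line; the grasp point (between the pads) lies 19 mm behind it; z points along the fingers, y is the line along which they close (so a half turn about z gives the same grasp; the last joint's range is limited). The gripper opens to 85 mm and grips with 20 to 120 N. Pads are 22 mm wide; open, the fingers measure 114 mm over their backs; the gripper's body (76 mm by 85 mm) begins 54 mm behind the grasp point. The pads swing forward as they close: fully open they stand 13 mm farther back than shut.
Start: joints at [-1.24, 0.591, 0.048, 1.609, -0.033, 0.943, -0.034], TCP at [0.299, 0.661, 0.231] pointing down, gripper open.
Joint ranges: [-2.69, 2.69], [-0.47, 2.24], [-1.27, 1.36], [0.19, 2.51], [-1.53, 4.68], [0.08, 2.07], [-3.09, 3.09]. Speed limits (rad/s): [2.57, 2.57, 3.14, 3.14, 3.14, 3.14, 3.14].

INTERFACE

Orientations are given as a unit quaternion [w, x, y, z].
In Python, from cell import bot gives the robot as it stands.
- The arm moves only by the shell command python3 -m jog 'ROWS' [FORCE]. ROWS is JSON, a list of rows, each a list of 3 entries, a list of its own where there are three numbers: the shift along the world's x, y, z in mm, then the turn, a rotation vector about the world's x, y, z in rad, then the finger opening in mm, from 0 to 85.4. In form: [[[dx, dy, dz], [wx, wy, wz], gripper], ...]. A call has 1 to 20 rows; each row shifts and turns the commanded pose from where the row before left it; what a row does not reach is not made up. A row lasts 1/12 s, in which the tool goes at most 41.7 mm and 7.16 degrees, less where a joint would pass 70% of its speed; a pose out of reach is approached as far as the arm can. A call is refused whole if a number of a shift passes 41.7 or a number of a turn 0.125, either way. A call with a gripper value outside its range is refused whole. The fingers move at their own pace and stop on an object; FORCE is the grip in N (left out, the last holds). Time passes only in rows, so rows that do not move let the fingers close. It gives the time, the measured TCP pose, the force, the opening and the grip force at its end, in the units of the state.
- bot.sense(): the state, without advancing time (a new reading comes with each control period).
- bot.capture(name): name is "scene" or "top"; returns a dict with "image" (384x512x3 uint8, red, green, blue), "vfov" (degrees; the focal length in pixels is half the picture's height over the tangent of half this angle, whatever the lens; pixels are square), "cx", "cy" (the principal point, pixels), "k1" (the pictures are not rectified: a ray, as slopes to the right and down, at radius r is drawn at 1 + k1 r^2 times it, then the intrinsics apply), "R" (3x3) and "t" (3): a world point X has camera coordinates R X + t. Camera axes: x right, y down, z forward; pixel columns grow to the right and rows downward; lengths in m; the calibration is good to about 2 mm. A picture is of the moment at which its call begins. There is no depth.
- bot.close_job(): hands the job in; it is judged then, once.
Trained networks look in the newest picture that a camera, given by its name, has taken for a name from the list of things; names that differ only in an ending like _2 or _b are one class to them, and where a whole thing is asked for, a point or a joint stands for the part that bears it (a point fixed in the world has none). Each returns a list of dicts, best first, with "score" (0 to 1); they miss things now and then, are a little off and sometimes report something else, mostly with a low value. They report only what shows in the picture. A call takes as long as a camera call. They do not tell look-alikes from the thing itself.
- bot.spot_in(camera, label): "at" ([x, y, z] in m, in world coordinates, good to about 4 mm: the middle of the surface that is visible of it).
The state is a dict: "time": time; "q": joint angles; "dq": joint speeds; "joint_torque": joint torques, N m; "tool_pos": TCP position; "orientation": TCP orientation; "contact_force": force on the tool from outside, world axes, zero at the start; "torque": the same for the moment, N m; "width": opening from 0.0 (shut) to 1.0 (fully open); "grasp_force": force on a finger pad.
Only numpy, scipy, OpenCV 4.12 (cv2) and the standard library are available. Lean on these libraries where they do the work, as an engineer would, in place of code of your own. Each camera call takes 0.05 s, during which the arm holds its last target. There are 200 camera calls.

TASK

Hang the loose shelf bracket on the empty upright of the bench rack: bring it level against the slotted strip, put both hooks through the two slots, and press it straight down until it is fully home and the spring catch has snapped out over its top edge. The strip may be clamped somewhat higher or lower than its middle setting, so feel or look for the slots; the overhanging board leaves no room for an upright hand there. Let go, and leave the bottle, cup and dish on the bench standing where they are.

Things in the scene. Friction and masses are not known exactly. Their poses are not given: they have to be found in the camera images.
- bracket_grip (a point): Middle of the loose steel shelf bracket's rib: 14 mm thick, faces +-y, pinch it here. 40 mm above the underside, 45 mm in front of the back plate's rear face. The rib's sloping top edge is 14 mm above this point and rises 21 degrees to the back plate; 28 mm free on each side. Axes: x from front edge to back plate (into the upright when hung), y left, z up. Front faces roughly to the robot.
- bracket: The whole loose bracket, 110 (x) x 70 (y) x 70 mm high, about 0.2 kg, standing on its bottom plate. Origin: centre of the underside; axes as bracket_grip. 5 mm bottom plate (x -55 to 55), 5 mm back plate at the x end (rear face x = 55), rib between them in the middle.
- bracket_hooks (a point): Point midway between the bracket's two hooks' lips, 11 mm behind the back plate's rear face, 55 mm above the underside; axes as bracket_grip. Hooks at y = +-22, 8 mm wide, reaching 13.5 mm back: a neck 56 to 64 mm above the underside, at its end a 5 mm thick lip down to 46 mm. Gap between lip and back plate 8.5 mm.
- post_empty: Fixed aluminium upright without bracket (92 wide, 318 mm high), left or right of the other. Origin on the bench below the front face of its dark slotted strip (face at x = 0, 80 wide, 5 mm thick); x into the upright, away from the robot, y left, z up. Its flat foot, 6 mm high, stands out 15 mm in front.
- slots_mid (a point): Point on the strip's face midway between its two slots at the strip's MIDDLE setting, 154 mm above the bench; axes as post_empty. The strip, slots and catch really sit up to 9 mm lower or higher; this is not reported: find it by touch or sight. Slots at y = +-22, 13 wide, 26 mm high, hollow 35 mm behind. Hooks (18 high) have 8 mm play in height.
- home_mid (a point): Where bracket_grip comes to lie when the bracket is home, at the strip's middle setting: 125 mm above the bench, 45 mm in front of the strip; axes as post_empty. Home: necks standing on the lower slot edges, back plate flush with the strip; 10 to 18 mm lower than where the hooks enter. Shifts up or down with the strip's unreported setting (+-9 mm).
- catch (a joint): Spring catch in the strip, centred between the slots near their upper ends: steel nose 16 wide, 10 high, 6 mm out of the strip. Value: how far it is pushed in, m (0 = out, at most 0.008). Pushing the bracket against the strip pushes it in about 6 mm (3.6 N to start, 5.4 N then); when the bracket is pressed home it snaps out over the back plate's top edge, 1.5 mm above it, and reads 0 again.
- post_fitted: The other upright, same make and axes, 200 mm beside the empty one, already carrying an identical bracket (fixed; leave it). Origin on the bench below its strip's front face.
- rack_board: White shelf board across both uprights' tops, 135 deep (x) x 340 long (y) x 18 mm thick, underside 318 mm above the bench, some vessels fixed on top. Fixed. Origin on the bench midway between the uprights, in line with the strip faces; the board overhangs these by 85 mm towards the robot.
- culture_bottle: Small round culture bottle, 34 mm across, 117 mm high, standing between the two uprights. Origin at the centre of its underside. Leave it.
- cup: Specimen cup with screw lid, 65 mm across, 67 mm high, on the bench near the front right. Origin at the centre of its underside. Leave it.
- dish: Closed petri dish, 84 mm across, 15 mm high, on the bench near the front. Origin at the centre of its underside. Leave it.
Things that resemble listed ones, but are neither listed nor needed, are in the scene too. There is more than one size of the bracket; the job needs the largest.

How it is judged:
On the way, in this order (a step that is already met when the one before it is completed fails the run):
1. the bracket is lifted clear of the bench (height (world z) of bracket_grip above 0.075 m), for 0.1 s.
2. both hooks are through the slots of the empty upright (x of bracket_hooks in the frame of post_empty between 0.006 and 0.0145 m and y of bracket_hooks in the frame of post_empty between -0.006 and 0.006 m and z of bracket_hooks in the frame of post_empty between 0.125 and 0.17 m), for 0.1 s.
At the end, for the whole second after the job is handed in: The bracket hangs on the empty upright with both hooks behind the strip (within 5 mm of flush, 6 mm sideways), level and square to it within 5 degrees, pressed home so that the catch is out again (under 1.5 mm pushed in) (all of step 2 and value of joint catch below 0.0015 m and angle between bracket_grip's own z axis and vertical below 0.09 rad and angle between the x axis of bracket_grip and the x axis of post_empty, either way round below 0.09 rad); the robot touches nothing.
It fails at once if the culture bottle is knocked over or pushed more than 30 mm (distance of culture_bottle from where it was at the start of the episode above 0.03 m or angle between culture_bottle's own z axis and vertical above 0.5 rad).
It fails at once if the cup is knocked over or pushed more than 30 mm (distance of cup from where it was at the start of the episode above 0.03 m or angle between cup's own z axis and vertical above 0.5 rad).
It fails at once if the dish is knocked over or pushed more than 30 mm (distance of dish from where it was at the start of the episode above 0.03 m or angle between dish's own z axis and vertical above 0.5 rad).
It also fails if it takes over 64 s, if anything falls off the work surface, if the arm or the gripper's body presses on something with over 40 N, if the wrist force passes 120 N, or if a joint passes its speed limit or range.

## Working session

There is one attempt and no reset: what is moved stays moved. The work goes in short steps, Python scripts to look and compute and a shell command to move; the robot and the scene stay as the last step left them, time stands still between calls to the robot, and variables do not carry over. Pictures are saved under pics/ and viewed, at most 10 in all, crops included, and the job is handed in when it is done.

```bash
ls; mkdir -p pics; python3 - <<'E'
from cell import bot
import cv2
s=bot.sense(); print({k:s[k] for k in("time","tool_pos","orientation","width","contact_force")})
for c in("scene","top"):
    d=bot.capture(c); cv2.imwrite(f"pics/{c}0.png",d["image"][:,:,::-1]); print(c,d["vfov"],d["cx"],d["cy"],d["k1"],d["R"],d["t"])
    for l in("bracket_grip","bracket","bracket_hooks","post_empty","post_fitted","catch","rack_board","culture_bottle","cup","dish"):
        try: print(c,l,[([round(float(v),3) for v in o["at"]],round(o["score"],2)) for o in bot.spot_in(c,l)])
        except Exception as e: print(l,e)
E
```

```text
pics
{'time': 0.0, 'tool_pos': array([0.29845055, 0.6598089 , 0.23014533]), 'orientation': array([-1.89282881e-04,  2.10791961e-01,  9.77530290e-01, -1.11599968e-03]), 'width': 1.0013860949312912, 'contact_force': array([ 0.46238634, -0.14968248,  0.18506335])}
scene 49.27829862834893 251.49453664931812 189.10593517395665 -0.11567669449730962 [[ 0.71173404 -0.70228229  0.01530489]
 [-0.52600931 -0.54727598 -0.65100169]
 [ 0.46556296  0.45528955 -0.75892197]] [-0.34098964  0.37861049  1.19613877]
scene bracket_grip [([0.518, 0.303, 0.019], 0.97), ([0.48, 0.184, 0.014], 0.76), ([0.365, 0.353, 0.011], 0.62)]
scene bracket [([0.515, 0.304, 0.023], 0.95), ([0.481, 0.188, 0.008], 0.66), ([0.657, 0.074, 0.051], 0.61), ([0.367, 0.351, 0.015], 0.46)]
scene bracket_hooks [([0.367, 0.353, 0.015], 0.69), ([0.481, 0.186, 0.013], 0.66), ([0.51, 0.304, 0.022], 0.58)]
scene post_empty [([0.659, 0.075, 0.052], 0.86)]
scene post_fitted [([0.651, -0.11, 0.116], 0.65)]
scene catch [([0.446, -0.308, 0.07], 0.63)]
scene rack_board [([0.628, 0.005, 0.333], 0.65)]
scene culture_bottle [([0.66, -0.008, 0.061
[... 364 characters left out ...]
racket_grip [([0.513, 0.31, 0.005], 0.95), ([0.491, 0.188, 0.004], 0.81)]
top bracket [([0.371, 0.38, 0.001], 0.8), ([0.492, 0.19, 0.002], 0.6)]
top bracket_hooks [([0.363, 0.38, 0.007], 0.86), ([0.491, 0.193, 0.002], 0.85), ([0.661, 0.107, 0.007], 0.64), ([0.515, 0.312, 0.007], 0.58)]
top post_empty []
top post_fitted [([0.599, -0.085, 0.088], 0.71)]
top catch [([0.448, -0.296, 0.064], 0.26)]
top rack_board [([0.634, 0.019, 0.336], 0.94), ([0.515, 0.311, 0.002], 0.59), ([0.659, 0.113, 0.012], 0.38)]
top culture_bottle [([0.656, 0.002, 0.046], 0.43), ([0.516, 0.312, 0.001], 0.23)]
top cup [([0.451, -0.295, 0.064], 0.87), ([0.42, -0.132, 0.008], 0.51)]
top dish [([0.418, -0.131, 0.008], 0.9)]
```

View pics/scene0.png

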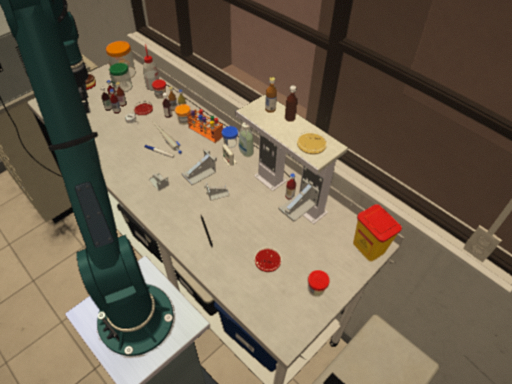

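View pics/top0.png

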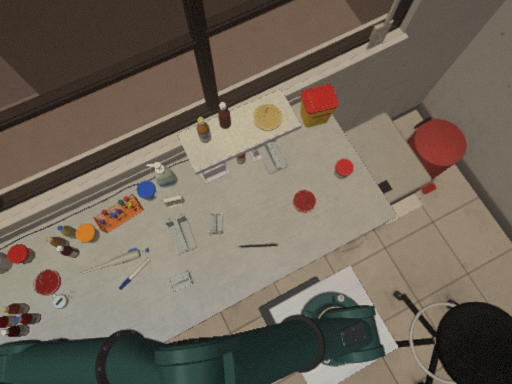

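The largest loose bracket is at scene (198,167) / top (182,236). The empty upright is the left one, scene (268,162), with smaller look-alikes at scene (158,182) and (215,191). Next I zoom both.

```bash
cat > h.py <<'E'
import numpy as np, cv2
from cell import bot
def f(d): return d["image"].shape[0]/2/np.tan(np.radians(d["vfov"])/2)
def proj(d,X):
    c=np.atleast_2d(X)@np.array(d["R"]).T+d["t"]; s=c[:,:2]/c[:,2:]
    s=s*(1+d["k1"]*(s**2).sum(1,keepdims=True)); return s*f(d)+[d["cx"],d["cy"]]
def ray(d,p):
    u=(np.array(p,float)-[d["cx"],d["cy"]])/f(d); s=u.copy()
    for _ in range(20): s=u/(1+d["k1"]*(s@s))
    R=np.array(d["R"]); return -R.T@d["t"], R.T@np.array([*s,1])
def atz(d,p,z):
    o,v=ray(d,p); return o+v*(z-o[2])/v[2]
def crop(d,x0,y0,x1,y1,k): return cv2.resize(d["image"][y0:y1,x0:x1,::-1],None,fx=k,fy=k,interpolation=cv2.INTER_CUBIC)
E
python3 - <<'E'
from h import *
s=bot.capture("scene");t=bot.capture("top")
a=crop(s,175,120,340,230,4.8); cv2.imwrite("pics/s1.png",a)
a=np.hstack([crop(t,160,205,230,265,5.5),crop(t,185,145,255,205,5.5)]);cv2.imwrite("pics/t1.png",a)
E
```

```text
(no output)
```

View pics/s1.png

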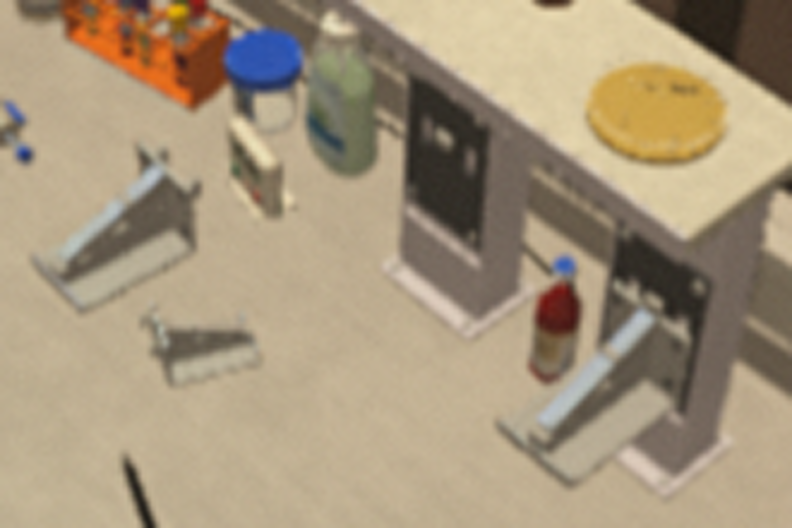

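View pics/t1.png

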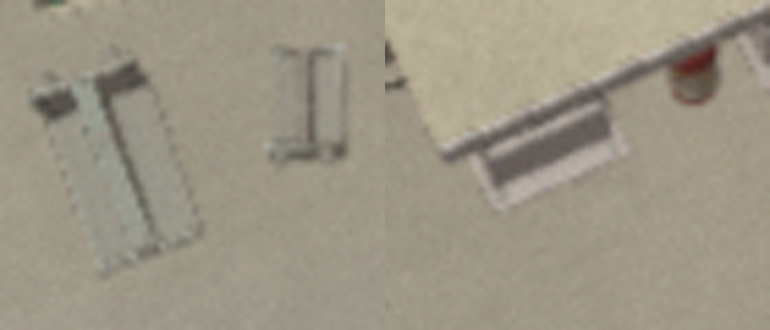

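Both views show the bracket with its front edge to the robot, plus the empty upright's foot and strip clearly. Next I fit poses from the corner pixels, in crop coordinates:
- Bracket front corners: scene (38,260), (82,310); top (100,275), (203,235).
- Foot front corners: scene (387,267), (470,333); top (505,210), (630,150).

```bash
cat > fit.py <<'E'
from h import *
from scipy.optimize import least_squares
s=bot.capture("scene");t=bot.capture("top")
S=lambda x,y:np.array([175+x/4.8,120+y/4.8]); T=lambda x,y:np.array([160+x/5.5,205+y/5.5]); T2=lambda x,y:np.array([185+(x-385)/5.5,145+y/5.5])
def place(p,L):
    c,n=np.cos(p[2]),np.sin(p[2]); L=np.array(L); return np.array([p[0]+c*L[0]-n*L[1],p[1]+n*L[0]+c*L[1],L[2]])
B=[(s,S(38,258),(-.055,.035,.005)),(s,S(82,310),(-.055,-.035,0)),(s,S(195,247),(.055,-.035,.0)),(s,S(197,187),(.066,-.022,.064)),(s,S(143,150),(.066,.022,.064)),
(t,T(100,277),(-.055,.035,0)),(t,T(204,236),(-.055,-.035,0))]
r=lambda p:np.concatenate([proj(d,place(p,L))[0]-u for d,u,L in B])
b=least_squares(r,[.515,.305,0.3],loss="soft_l1"); print("bracket",b.x,r(b.x).reshape(-1,2).round(1).tolist())
def P(p): w=p[3]
F=[(s,S(387,267),(-.015,1,.006)),(s,S(470,334),(-.015,-1,.003)),(t,T2(505,210),(-.015,1,.003)),(t,T2(630,150),(-.015,-1,.003))]
G=[(s,S(408,195),(0,.04,None)),(s,S(480,265),(0,-.04,None))]
def rp(p):
    return np.concatenate([proj(d,place(p,(L[0],L[1]*p[3],L[2])))[0]-u for d,u,L in F])
q=least_squares(rp,[.65,.08,.1,.046],loss="soft_l1"); print("post",q.x,rp(q.x).reshape(-1,2).round(1).tolist())
for n,l in (("home_mid",(-.045,0,.125)),("slots",(0,0,.154))): print(n,place(q.x,l))
print("grip",place(b.x,(.010,0,.04)))
np.save("b.npy",b.x);np.save("q.npy",q.x)
# check overlay
im=cv2.resize(s["image"][120:230,175:340,::-1],None,fx=4.8,fy=4.8,interpolation=cv2.INTER_CUBIC)
def dot(X,c):
    u=proj(s,X)[0]; u=(u-[175,120])*4.8; cv2.drawMarker(im,tuple(int(v) for v in u),c,0,9,1)
for dz in(0,):
  for y in(-.022,.022):
    for yy in(-.0065,.0065):
      for z in(.141,.167): dot(place(q.x,(0,y+yy,z+dz)),(0,0,255))
for y in(-.04,.04):
  for z in (.1,.2): dot(place(q.x,(0,y,z)),(0,255,0))
for L in((.055,.035,.07),(.055,-.035,.07),(.066,.022,.046),(.066,-.022,.046),(.055,-.035,0),(-.055,.035,0),(-.055,-.035,0)): dot(place(b.x,L),(255,0,0))
cv2.imwrite("pics/ov1.png",im)
E
python3 fit.py
```

```text
bracket [ 0.50590712  0.31281384 -0.10325002] [[-2.1, 0.1], [-0.9, 1.2], [-0.1, 0.9], [-1.0, -1.8], [3.5, -0.7], [0.0, -0.9], [0.1, -0.9]]
post [ 0.6604085   0.1051248  -0.01460285  0.04592436] [[-0.7, 0.6], [-0.5, 0.9], [-0.2, -1.0], [-0.4, -0.7]]
home_mid [0.6154133  0.10578191 0.125     ]
slots [0.6604085 0.1051248 0.154    ]
grip [0.51585386 0.31178318 0.04      ]
```

View pics/ov1.png

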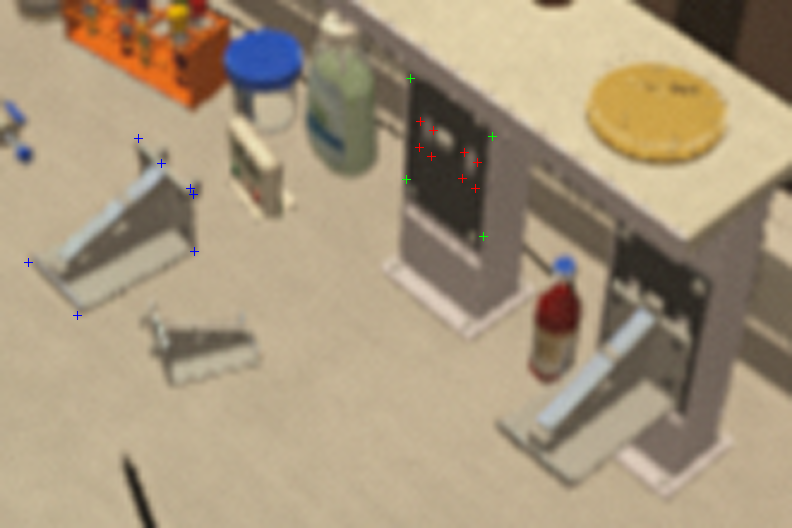

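```bash
python3 - <<'E'
t=open('fit.py').read()
t=t.replace("(s,S(197,187),(.066,-.022,.064)),(s,S(143,150),(.066,.022,.064))","(s,S(197,187),(.055,-.035,.07)),(s,S(141,150),(.055,.035,.07)),(t,T(35,95),(.055,.035,.07)),(t,T(140,62),(.055,-.035,.07))")
t=t.split("# check")[0]+'print(-np.array(s["R"]).T@s["t"],-np.array(t["R"]).T@t["t"])\n'
open('fit.py','w').write(t)
E
python3 fit.py
```

```text
bracket [ 0.50469784  0.31088832 -0.13175672] [[-2.1, 0.2], [-1.3, 1.6], [0.0, 1.6], [-1.3, 1.1], [-0.1, -2.0], [-1.2, -1.1], [-0.5, -2.1], [0.1, -0.9], [0.4, -0.4]]
post [ 0.6604085   0.1051248  -0.01460285  0.04592436] [[-0.7, 0.6], [-0.5, 0.9], [-0.2, -1.0], [-0.4, -0.7]]
home_mid [0.6154133  0.10578191 0.125     ]
slots [0.6604085 0.1051248 0.154    ]
grip [0.51461117 0.30957456 0.04      ]
[-0.11503132 -0.57685604  1.15947087] [0.17544414 0.20801179 1.40814226]
```

Fits are consistent: the post half-width came out at 45.9 mm against the specified 46. I'll grasp with the hand tilted 45° forward, moving first to a pre-grasp.

```bash
python3 -m jog '[[[14.4,-28.7,-3],[0,0,0.1],85],[[14.4,-28.7,-3],[0,0,0.1],85],[[14.4,-28.7,-3],[0,0,0.1],85],[[14.4,-28.7,-5],[-0.014,-0.111,0],85],[[14.4,-28.7,-5],[-0.014,-0.111,0],85],[[14.4,-28.7,-5],[-0.014,-0.111,0],85],[[14.4,-28.7,-8],[-0.014,-0.111,0],85],[[14.4,-28.7,-8],[-0.014,-0.111,0],85],[[14.4,-28.7,-8],[-0.014,-0.111,0],85],[[14.4,-28.7,-10],[-0.014,-0.111,0],85],[[14.4,-28.7,-11],[0,0,0],85],[[14.4,-28.7,-11],[0,0,0],85],[[0,0,0],[0,0,0],85],[[0,0,0],[0,0,0],85]]' 80
cat > st.py <<'E'
from h import *
from scipy.spatial.transform import Rotation as Ro
s=bot.sense();w,x,y,z=s["orientation"];R=Ro.from_quat([x,y,z,w]).as_matrix()
g=s["tool_pos"]-.019*R[:,2]
print("t",s["time"],"tcp",(s["tool_pos"]*1e3).round(1),"grasp",(g*1e3).round(1),"zax",R[:,2].round(3),"yax",R[:,1].round(3),"F",s["contact_force"].round(1),"T",s["torque"].round(2),"w",round(s["width"]*85.4,1),"gf",s["grasp_force"],"q",s["q"].round(2))
E
python3 st.py
```

```text
time: 2.57
tool_pos: [0.454, 0.3707, 0.1673]
orientation: [0.353, 0.06, 0.933, -0.022]
contact_force: [0.3, 1.1, 0.1]
width: 0.991
grasp_force: 0.0
t 2.5667 tcp [454.  370.7 167.3] grasp [441.5 372.3 181.5] zax [ 0.657 -0.084 -0.75 ] yax [0.127 0.992 0.   ] F [0.3 1.1 0.1] T [ 0.13  0.66 -0.01] w 84.6 gf 0.0 q [-1.69  0.7   0.85  2.3   1.41  0.15 -1.  ]
```

```bash
python3 -m jog '[[[4,-11,-14],[0,0,0],85],[[4,-11,-14],[0,0,0],85],[[4,-11,-14],[0,0,0],85],[[4,-11,-14],[0,0,0],85],[[4,-12,-14],[0,0,0],85],[[0,0,-12],[0,0,0],85],[[0,0,0],[0,0,0],85]]'; python3 st.py; python3 - <<'E'
from h import *
s=bot.capture("scene");t=bot.capture("top")
a=crop(s,155,110,285,230,3.9);b=crop(t,140,185,250,285,3);b=cv2.copyMakeBorder(b,0,a.shape[0]-b.shape[0],0,0,0)
a=np.hstack([cv2.resize(a,None,fx=.9,fy=.9),cv2.resize(b,None,fx=.9,fy=.9)]);print(a.shape);cv2.imwrite("pics/pre.png",a[:600,:800])
E
```

```text
time: 3.15
tool_pos: [0.4723, 0.3198, 0.0925]
orientation: [0.353, 0.061, 0.933, -0.024]
contact_force: [0.4, 0.1, 0.1]
width: 0.999
grasp_force: 0.0
t 3.15 tcp [472.3 319.8  92.5] grasp [459.8 321.5 106.8] zax [ 0.656 -0.088 -0.75 ] yax [ 0.131  0.991 -0.002] F [0.4 0.1 0.1] T [ 0.13  0.69 -0.02] w 85.3 gf 0.0 q [-1.33  0.73  0.44  2.38  2.09  0.43 -1.67]
(421, 753, 3)
```

View pics/pre.png

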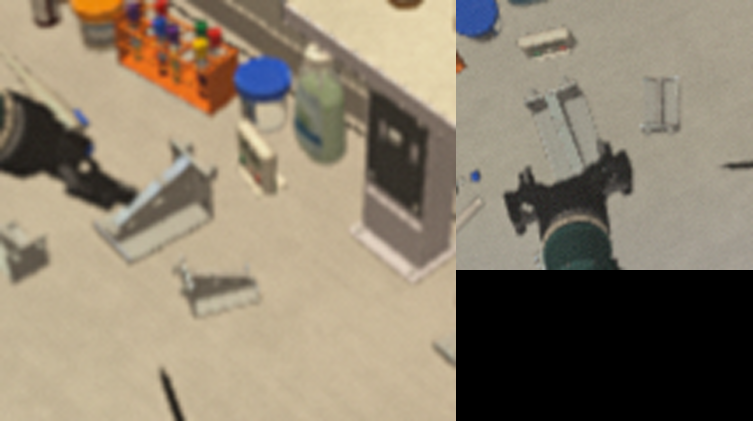

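The gripper straddles the bracket, aligned with the rib (top crop: rib at (578,130), hand at (572,190)). Advancing.

```bash
python3 -m jog '[[[9,-2,-11],[0,0,0],85],[[9,-2,-11],[0,0,0],85],[[9,-2,-11],[0,0,0],85],[[9,-2,-11],[0,0,0],85],[[9,-2,-11],[0,0,0],85],[[9,-2,-11],[0,0,0],85],[[0,0,0],[0,0,0],85],[[0,0,0],[0,0,0],85]]'; python3 st.py
```

```text
time: 3.92
tool_pos: [0.5268, 0.3088, 0.0284]
orientation: [0.355, 0.06, 0.933, -0.024]
contact_force: [0.2, -0.0, -0.3]
width: 0.997
grasp_force: 0.0
t 3.9167 tcp [526.8 308.8  28.4] grasp [514.2 310.5  42.5] zax [ 0.659 -0.087 -0.747] yax [ 0.129  0.992 -0.002] F [ 0.2 -0.  -0.3] T [0.05 0.63 0.02] w 85.2 gf 0.0 q [-1.13  0.85  0.31  2.32  2.28  0.54 -1.8 ]
```

```bash
python3 -m jog '[[[0,0,-2],[0,0,0],40],[[0,0,0],[0,0,0],5],[[0,0,0],[0,0,0],5],[[0,0,0],[0,0,0],5],[[0,0,0],[0,0,0],5],[[0,0,0],[0,0,0],5],[[0,0,0],[0,0,0],5],[[0,0,0],[0,0,0],5]]' 100; python3 st.py
```

```text
time: 4.58
tool_pos: [0.5263, 0.3087, 0.0262]
orientation: [0.355, 0.06, 0.933, -0.023]
contact_force: [-2.8, 1.9, 6.2]
width: 0.153
grasp_force: 97.4
t 4.5833 tcp [526.3 308.7  26.2] grasp [513.8 310.3  40.4] zax [ 0.659 -0.086 -0.747] yax [ 0.128  0.992 -0.001] F [-2.8  1.9  6.2] T [0.24 0.42 0.17] w 13.1 gf 97.43159160017967 q [-1.13  0.86  0.31  2.32  2.29  0.54 -1.81]
```

Gripped: 13.1 mm opening at 97 N. Next: lift, turn and move in front of the strip.

```bash
python3 -m jog '[[[0,0,12],[0,0,0],5],[[0,0,16],[0,0,0],5],[[0,0,20],[0,0,0],5],[[0,0,20],[0,0,0],5],[[0,0,20],[0,0,0],5],[[0,-10,12],[0,0,0],5],[[0,-18,0],[0,0,0.019],5],[[0,-22,0],[0,0,0.019],5],[[0,-22,0],[0,0,0.019],5],[[4,-22,0],[0,0,0.019],5],[[6,-22,0],[0,0,0.019],5],[[8,-22,0],[0,0,0.019],5],[[10,-22,0],[0,0,0],5],[[12,-22,0],[0,0,0],5],[[12,-14,0],[0,0,0],5],[[9,-8,0],[0,0,0],5],[[0,0,0],[0,0,0],5],[[0,0,0],[0,0,0],5],[[0,0,0],[0,0,0],5]]' 100; python3 st.py; python3 - <<'E'
from h import *
s=bot.capture("scene");cv2.imwrite("pics/near.png",crop(s,205,115,305,210,6.2))
E
```

```text
time: 6.17
tool_pos: [0.5859, 0.1043, 0.1252]
orientation: [0.354, 0.006, 0.935, -0.004]
contact_force: [-1.2, -0.1, -2.0]
width: 0.15
grasp_force: 97.7
t 6.1667 tcp [585.9 104.3 125.2] grasp [573.4 104.5 139.5] zax [ 0.662 -0.012 -0.749] yax [ 0.014  1.    -0.003] F [-1.2 -0.1 -2. ] T [ 0.07  1.01 -0.02] w 12.8 gf 97.6745306700468 q [-0.57  0.6   0.25  2.46  2.88  0.58 -1.73]
```

View pics/near.png

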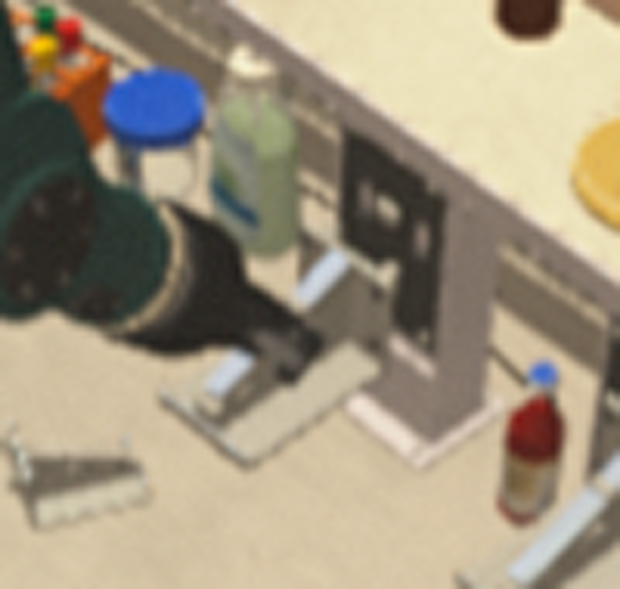

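```bash
python3 - <<'E'
from h import *
q=np.load("q.npy");c,n=np.cos(q[2]),np.sin(q[2])
W=lambda L:np.array([q[0]+c*L[0]-n*L[1],q[1]+n*L[0]+c*L[1],L[2]])
ims=[bot.capture("scene") for _ in range(8)];d=ims[0];im=np.mean([i["image"] for i in ims],0)
d["image"]=im.astype(np.uint8)
C=lambda u:((u-[205,115])*6.2).round(0)
for L in((-.006,0,.1665),(-.006,0,.1565),(0,-.0285,.141),(0,-.0155,.167),(0,-.022,.154),(0,.022,.154),(0,-.04,.154),(0,.04,.154)):
  print(L,[C(proj(d,W((L[0],L[1],L[2]+dz)))[0]).tolist() for dz in(-.009,0,.009)])
a=crop(d,255,130,285,170,14)
for dz,col in((-.009,(255,0,0)),(0,(0,255,0)),(.009,(0,0,255))):
  for y in(-.022,.022):
    P=[((proj(d,W((0,y+e,z+dz)))[0]-[255,130]+.5)*14).astype(int) for e,z in((-.0065,.141),(.0065,.141),(.0065,.167),(-.0065,.167))]
    cv2.polylines(a,[np.array(P)],True,col,1)
  P=[((proj(d,W((-.006,e,z+dz)))[0]-[255,130]+.5)*14).astype(int) for e,z in((-.008,.1565),(.008,.1565),(.008,.1665),(-.008,.1665))]
  cv2.polylines(a,[np.array(P)],True,col,1)
cv2.imwrite("pics/slot.png",np.hstack([a,crop(d,255,130,285,170,14)])[:600,:800])
E
```

```text
(-0.006, 0, 0.1665) [[385.0, 231.0], [386.0, 220.0], [386.0, 208.0]]
(-0.006, 0, 0.1565) [[384.0, 244.0], [385.0, 233.0], [386.0, 221.0]]
(0, -0.0285, 0.141) [[427.0, 286.0], [428.0, 274.0], [429.0, 263.0]]
(0, -0.0155, 0.167) [[413.0, 240.0], [414.0, 228.0], [414.0, 216.0]]
(0, -0.022, 0.154) [[420.0, 263.0], [421.0, 251.0], [422.0, 240.0]]
(0, 0.022, 0.154) [[364.0, 222.0], [364.0, 210.0], [365.0, 199.0]]
(0, -0.04, 0.154) [[443.0, 280.0], [444.0, 268.0], [445.0, 257.0]]
(0, 0.04, 0.154) [[341.0, 206.0], [342.0, 194.0], [342.0, 182.0]]
```

View pics/slot.png

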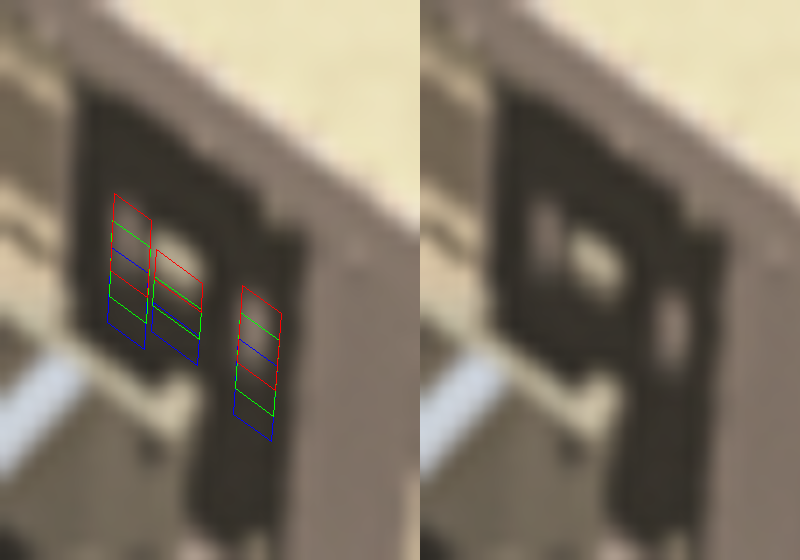

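The slots, at right panel (545,240) and (672,333), match the red outline, so the strip sits near the top of its range (about +7 to +9 mm). Next I check the projection bias using the held bracket itself.

```bash
python3 - <<'E'
from h import *
d=bot.capture("scene")
g=np.array([.5734,.1045,.1395]);a=-.0146;c,n=np.cos(a),np.sin(a)
W=lambda L:g+[c*L[0]-n*L[1],n*L[0]+c*L[1],L[2]]
N=lambda u:((u-[205,115]+.5)*6.2).round(0).tolist()
for nm,L in(("FLtop",(-.065,.035,-.035)),("FRbot",(-.065,-.035,-.04)),("FRtop",(-.065,-.035,-.035)),("BRbot",(.045,-.035,-.04)),("BRtop",(.045,-.035,.03)),("BLtop",(.045,.035,.03)),("hookRtop",(.0585,-.026,.024)),("ribtopfront",(-.055,0,-.013))):
  print(nm,N(proj(d,W(L))[0]))
E
```

```text
FLtop [153.0, 400.0]
FRbot [240.0, 478.0]
FRtop [240.0, 472.0]
BRbot [385.0, 375.0]
BRtop [391.0, 286.0]
BLtop [300.0, 219.0]
hookRtop [396.0, 273.0]
ribtopfront [209.0, 399.0]
```

```bash
cat > ov.py <<'E'
from h import *
import sys
def run(g,out,dz=.006,post=None,boxS=(225,128,295,192),boxT=(185,150,245,215)):
    q=np.load("q.npy") if post is None else post
    def W(o,a,L):
        c,n=np.cos(a),np.sin(a); return np.array([o[0]+c*L[0]-n*L[1],o[1]+n*L[0]+c*L[1],o[2]+L[2]])
    res=[]
    for cam,(x0,y0,x1,y1) in(("scene",boxS),("top",boxT)):
        ims=[bot.capture(cam) for _ in range(6)];d=ims[0];d["image"]=np.mean([i["image"] for i in ims],0).astype(np.uint8)
        k=400/(x1-x0);a=crop(d,x0,y0,x1,y1,k)[:600]
        def line(o,y,Ls,col,cl=False):
            P=[((proj(d,W(o,y,L))[0]-[x0,y0]+.5)*k-.5).astype(int) for L in Ls]; cv2.polylines(a,[np.array(P)],cl,col,1)
        yw=-.0146
        line(g,yw,[(-.065,.035,-.04),(-.065,-.035,-.04),(.045,-.035,-.04),(.045,-.035,.03),(.045,.035,.03)],(255,0,0))
        line(g,yw,[(-.065,.035,-.04),(.045,.035,-.04)],(255,0,0))
        p=np.array([q[0],q[1],0])
        line(p,q[2],[(0,.046,.006),(-.015,.046,.006),(-.015,-.046,.006),(0,-.046,.006)],(0,200,0))
        if cam=="scene":
            for y in(-.022,.022): line(p,q[2],[(0,y+e,z+dz) for e,z in((-.0065,.141),(.0065,.141),(.0065,.167),(-.0065,.167))],(0,0,255),True)
        res.append(a)
    H=max(r.shape[0] for r in res); res=[cv2.copyMakeBorder(r,0,H-r.shape[0],0,0,0) for r in res]
    cv2.imwrite(out,np.hstack(res))
if __name__=="__main__": run(np.array([.5734,.1045,.1395]),"pics/ov2.png")
E
python3 ov.py
```

```text
(no output)
```

View pics/ov2.png

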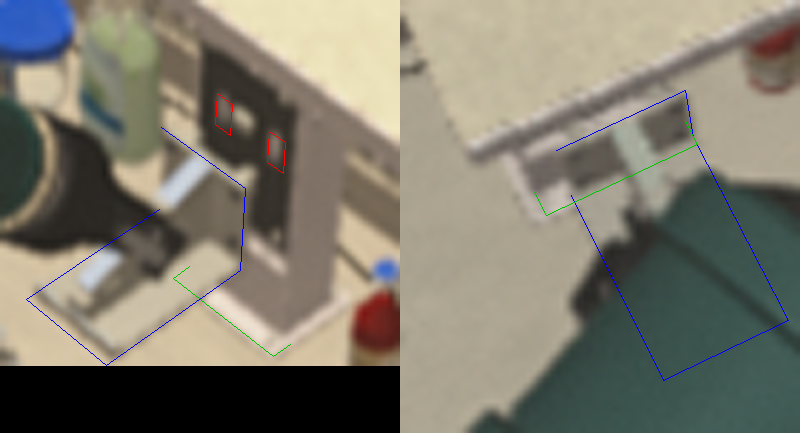

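The scene camera carries a common bias of roughly 1–2 px on both foot and bracket, so the setting is probably +2 to +8 mm with slots slightly left of the hooks. I move close and feel for them: hook tips should touch about 28 mm ahead.

```bash
python3 -m jog '[[[6,1,2],[0,0,0],5],[[7,1,3],[0,0,0],5],[[7,1,0],[0,0,0],5],[[0,0,0],[0,0,0],5],[[0,0,0],[0,0,0],5]]'; python3 st.py; python3 -m jog '[[[3,0,0],[0,0,0],5],[[3,0,0],[0,0,0],5],[[0,0,0],[0,0,0],5],[[0,0,0],[0,0,0],5]]'; python3 st.py
```

```text
time: 7.68
tool_pos: [0.6083, 0.1072, 0.1311]
orientation: [0.356, 0.007, 0.935, -0.004]
contact_force: [0.0, 0.9, -2.7]
width: 0.148
grasp_force: 97.7
t 7.6833 tcp [608.3 107.2 131.1] grasp [595.7 107.4 145.3] zax [ 0.665 -0.011 -0.747] yax [ 0.015  1.    -0.002] F [ 0.   0.9 -2.7] T [0.02 1.07 0.03] w 12.6 gf 97.67382346093655 q [-0.57  0.59  0.26  2.41  2.88  0.53 -1.72]
time: 8.02
tool_pos: [0.6102, 0.1064, 0.1288]
orientation: [0.352, 0.006, 0.936, -0.004]
contact_force: [-4.9, -0.6, -3.0]
width: 0.148
grasp_force: 97.9
t 8.0167 tcp [610.2 106.4 128.8] grasp [597.7 106.7 143.1] zax [ 0.659 -0.013 -0.752] yax [ 0.015  1.    -0.003] F [-4.9 -0.6 -3. ] T [ 0.07  1.92 -0.09] w 12.6 gf 97.91111379861832 q [-0.56  0.59  0.26  2.4   2.89  0.52 -1.72]
```

```bash
python3 -m jog '[[[2,0,0],[0,0,0],5],[[0,0,0],[0,0,0],5],[[0,0,0],[0,0,0],5]]' | grep -E "pos|force"; python3 -m jog '[[[2,0,0],[0,0,0],5],[[0,0,0],[0,0,0],5],[[0,0,0],[0,0,0],5]]'| grep -E "pos|force"; python3 st.py
```

```text
tool_pos: [0.6104, 0.1065, 0.1284]
contact_force: [-11.7, 1.0, 0.4]
grasp_force: 99.2
tool_pos: [0.6104, 0.1062, 0.1275]
contact_force: [-14.5, 1.3, 2.3]
grasp_force: 99.4
t 8.5167 tcp [610.4 106.2 127.5] grasp [597.9 106.5 141.9] zax [ 0.654 -0.013 -0.756] yax [ 0.014  1.    -0.004] F [-14.5   1.3   2.3] T [ 0.13  2.14 -0.19] w 12.8 gf 99.3853734433651 q [-0.56  0.59  0.26  2.4   2.89  0.51 -1.71]
```

Contact at x 597.8 means the hook tips are on the strip face (tip x ≈ 656). The picture suggested the slots lie further left, so I back off, shift +3 mm in y and try again.

```bash
python3 -m jog '[[[-5,0,0],[0,0,0],5],[[-5,3,1.5],[0,0,0],5],[[0,0,0],[0,0,0],5],[[0,0,0],[0,0,0],5]]'>/dev/null; python3 st.py; python3 -m jog '[[[3,0,0],[0,0,0],5],[[3,0,0],[0,0,0],5],[[2,0,0],[0,0,0],5],[[0,0,0],[0,0,0],5],[[0,0,0],[0,0,0],5]]'>/dev/null; python3 st.py
```

```text
t 8.85 tcp [608.3 110.6 132.8] grasp [595.6 110.8 147. ] zax [ 0.665 -0.011 -0.746] yax [ 0.014  1.    -0.002] F [-0.9 -0.3 -2.3] T [0.01 1.01 0.03] w 12.6 gf 97.76190832257271 q [-0.58  0.59  0.26  2.41  2.87  0.53 -1.71]
t 9.2667 tcp [615.7 109.8 132.2] grasp [603.1 110.1 146.4] zax [ 0.664 -0.012 -0.748] yax [ 0.015  1.    -0.002] F [-0.4 -0.  -3.1] T [-0.    1.04  0.01] w 12.3 gf 97.75349155068398 q [-0.57  0.59  0.26  2.39  2.88  0.52 -1.71]
```

The hooks passed through with no force. Pushing on against the catch.

```bash
python3 -m jog '[[[2,0,0],[0,0,0],5],[[2,0,0],[0,0,0],5],[[2,0,0],[0,0,0],5],[[0,0,0],[0,0,0],5]]'>/dev/null; python3 st.py; python3 -m jog '[[[2,0,0],[0,0,0],5],[[2,0,0],[0,0,0],5],[[0,0,0],[0,0,0],5],[[0,0,0],[0,0,0],5]]'>/dev/null; python3 st.py
```

```text
t 9.6 tcp [620.2 109.7 131.5] grasp [607.6 109.9 145.8] zax [ 0.662 -0.012 -0.75 ] yax [ 0.015  1.    -0.003] F [-3.4 -0.  -1.7] T [0.06 1.32 0.02] w 12.3 gf 98.08224588632584 q [-0.57  0.59  0.26  2.38  2.88  0.5  -1.71]
t 9.9333 tcp [623.6 109.6 131.3] grasp [611.1 109.9 145.6] zax [ 0.661 -0.012 -0.75 ] yax [ 0.015  1.    -0.003] F [-5.9  0.2 -1.2] T [ 0.03  1.5  -0.11] w 12.9 gf 98.39656591415405 q [-0.56  0.6   0.26  2.37  2.88  0.5  -1.71]
```

```bash
python3 -m jog '[[[2,0,0],[0,0,0],5],[[2,0,0],[0,0,0],5],[[0,0,0],[0,0,0],5],[[0,0,0],[0,0,0],5]]'>/dev/null; python3 st.py
```

```text
t 10.2667 tcp [623.6 109.4 129.6] grasp [611.2 109.6 143.9] zax [ 0.656 -0.012 -0.755] yax [ 0.015  1.    -0.004] F [-14.5   1.8   3.1] T [-0.    1.96 -0.18] w 13.1 gf 99.59013842046261 q [-0.56  0.6   0.26  2.37  2.89  0.49 -1.71]
```

Flush at x = 611.2, exactly as predicted. Now pressing down.

```bash
python3 -m jog '[[[-1,0,-3],[0,0,0],5],[[0,0,-3],[0,0,0],5],[[0,0,0],[0,0,0],5]]' 120 >/dev/null; python3 st.py; python3 -m jog '[[[0,0,-2.5],[0,0,0],5],[[0,0,-2.5],[0,0,0],5],[[0,0,0],[0,0,0],5]]'>/dev/null; python3 st.py
```

```text
t 10.5167 tcp [623.6 109.  123.8] grasp [611.1 109.3 138.1] zax [ 0.657 -0.013 -0.754] yax [ 0.015  1.    -0.004] F [-11.8   0.2   0.8] T [-0.05  1.86 -0.24] w 12.5 gf 116.88761159777641 q [-0.56  0.61  0.26  2.37  2.89  0.51 -1.71]
t 10.7667 tcp [623.7 108.7 119. ] grasp [611.2 109.  133.3] zax [ 0.657 -0.014 -0.753] yax [ 0.016  1.    -0.004] F [-12.1   0.3   2.9] T [-0.06  1.82 -0.4 ] w 12.3 gf 117.28832557797432 q [-0.55  0.62  0.25  2.37  2.89  0.52 -1.72]
```

```bash
python3 -m jog '[[[0,0,-2.5],[0,0,0],5],[[0,0,0],[0,0,0],5],[[0,0,0],[0,0,0],5]]'>/dev/null; python3 st.py;
```

```text
t 11.0167 tcp [623.9 108.8 118.5] grasp [611.3 109.  132.8] zax [ 0.661 -0.013 -0.751] yax [ 0.017  1.    -0.002] F [-19.4   1.2  15.8] T [-0.01  1.1  -0.43] w 12.5 gf 119.21314224600792 q [-0.55  0.62  0.25  2.38  2.89  0.53 -1.72]
```

It stopped at z ≈ 132.8 (setting about +8), in line with the picture. A firmer press, with less forward push.

```bash
python3 -m jog '[[[-1,0,-2],[0,0,0],5],[[-1,0,-2],[0,0,0],5],[[0,0,-2],[0,0,0],5],[[0,0,0],[0,0,0],5],[[0,0,0],[0,0,0],5]]'>/dev/null; python3 st.py; python3 -m jog '[[[-1,0,4],[0,0,0],5],[[-1,0,4],[0,0,0],5],[[0,0,0],[0,0,0],5],[[0,0,0],[0,0,0],5]]'>/dev/null; python3 st.py
```

```text
t 11.4333 tcp [623.8 109.  117.7] grasp [611.  109.2 131.8] zax [ 0.67  -0.011 -0.742] yax [0.017 1.    0.001] F [-33.9   2.6  45.2] T [-0.05 -0.91 -0.64] w 12.2 gf 123.80006812512875 q [-0.55  0.63  0.24  2.38  2.89  0.56 -1.73]
t 11.7667 tcp [623.8 109.4 120.3] grasp [611.2 109.7 134.5] zax [ 0.663 -0.013 -0.749] yax [ 0.016  1.    -0.003] F [-5.3 -0.2  1. ] T [-0.22  1.42 -0.38] w 12.8 gf 119.46327522397041 q [-0.55  0.62  0.25  2.38  2.89  0.53 -1.72]
```

Testing whether the catch is out: a gentle lift should be blocked after about 1.5 mm.

```bash
python3 -m jog '[[[-1,0,1],[0,0,0],5],[[0,0,0],[0,0,0],5],[[0,0,0],[0,0,0],5]]'>/dev/null; python3 st.py; python3 -m jog '[[[-1,0,1],[0,0,0],5],[[0,0,0],[0,0,0],5],[[0,0,0],[0,0,0],5]]'>/dev/null; python3 st.py
```

```text
t 12.0167 tcp [623.4 109.5 120.7] grasp [610.8 109.7 134.9] zax [ 0.663 -0.013 -0.749] yax [ 0.016  1.    -0.003] F [  2.5  -2.  -10.4] T [-0.17  2.05 -0.34] w 12.9 gf 117.6958318054676 q [-0.55  0.62  0.25  2.38  2.89  0.53 -1.72]
t 12.2667 tcp [622.1 109.7 121.1] grasp [609.6 109.9 135.4] zax [ 0.661 -0.013 -0.75 ] yax [ 0.015  1.    -0.003] F [  6.   -2.9 -16.1] T [-0.2   2.59 -0.37] w 12.4 gf 117.05253258347511 q [-0.56  0.62  0.25  2.38  2.89  0.53 -1.72]
```

Lifting is blocked (−16 N), so the catch has snapped over the top edge. Lower, release and withdraw along the tool axis.

```bash
python3 -m jog '[[[1,0,-2],[0,0,0],5],[[1,0,-2],[0,0,0],5],[[0,0,0],[0,0,0],5],[[0,0,0],[0,0,0],5]]'>/dev/null; python3 st.py; python3 -m jog '[[[0,0,0],[0,0,0],50],[[0,0,0],[0,0,0],50],[[0,0,0],[0,0,0],50],[[0,0,0],[0,0,0],50],[[0,0,0],[0,0,0],50],[[-5,0,5.6],[0,0,0],50],[[-10,0,11],[0,0,0],50],[[-13,0,14.6],[0,0,0],50],[[-13,0,14.6],[0,0,0],50],[[-14,0,14],[0,0,0],50],[[-20,0,10],[0,0,0],50],[[-25,0,5],[0,0,0],50],[[-25,0,0],[0,0,0],50],[[0,0,0],[0,0,0],50],[[0,0,0],[0,0,0],50]]'>/dev/null; python3 st.py; python3 - <<'E'
import ov,numpy as np
ov.run(np.array([.6113,.1095,.1328]),"pics/fin.png",.0078,np.array([.6563,.109,-.0146]))
E
```

```text
t 12.6 tcp [623.7 110.3 118.8] grasp [611.1 110.5 133. ] zax [ 0.664 -0.011 -0.748] yax [ 0.014  1.    -0.002] F [-4.1  0.5 -1.8] T [-0.    1.57 -0.26] w 12.3 gf 119.37172070145607 q [-0.55  0.62  0.25  2.38  2.89  0.54 -1.72]
t 13.85 tcp [545.7 117.4 172.9] grasp [533.1 117.2 187.1] zax [ 0.662  0.007 -0.749] yax [0.001 1.    0.01 ] F [0.5 0.3 0.4] T [-0.01  0.71 -0.03] w 50.1 gf 0.0 q [-0.43  0.44 -0.02  2.5   2.56  0.55 -1.41]
```

View pics/fin.png

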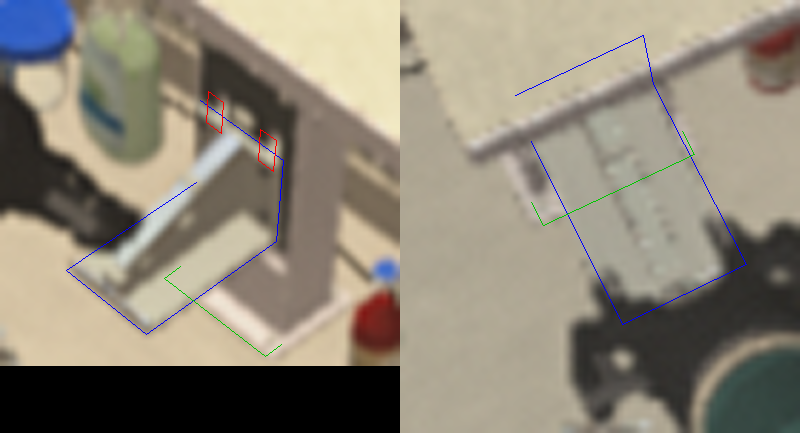

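The bracket hangs level and flush on the left strip. The catch nose shows just above the plate edge at (240,118), the hand is free, and the bottle is standing. Handing in.

```bash
python3 -c "
from cell import bot
print(bot.close_job())"
```

```text
the job is handed in; nothing more can be done
None
```

The bracket is hung on the empty upright, pressed home with the catch out (a test lift was blocked at 16 N), the gripper is clear, and the job is handed in at about 14.5 s; no verdict came back, and I did not recheck the cup and dish at the end.

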